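# Start the clamp screw in the nut plate over the sandstone slab

### The job

Lift the red hand-wheel screw out of its wooden rest and stand it in the round steel boss of the blue nut plate. Turn it backward (anticlockwise from above) until you feel it drop into the thread, then turn it forward (clockwise) one full turn, and finish with the fingers gripping the screw and holding it there, upright and started. Leave the mallet, the chisel and the stone offcut where they lie.

Things in the scene. Friction and masses are not known exactly. Their poses are not given: they have to be found in the camera images.
- handscrew: Loose clamp screw with red hand wheel, about 0.55 kg, standing upright in the rest at any yaw. Origin: centre of the bottom tip, z up along the screw. Smooth shaft 21 mm across, tapered to 10 mm over the lowest 8 mm. Its only thread is two brass lugs (a 3.6 mm cross pin along its x axis, 31 mm over the ends) 57 mm above the tip.
- screw_wheel (a point): Centre of the hand wheel, 120 mm above the tip, axes as the screw. Rim of 12 mm round bar, centreline radius 80 mm; three round spokes 10 mm thick at 0, 120 and -120 degrees from its x axis; hub 31 mm across, 14 mm below to 8 mm above this point. Windows between the spokes are open from radius 15.5 to 74 mm: closed fingertips in one can push a spoke round.
- screw_post (a point): Middle of the black round grip post on top of the hub, 138 mm above the tip: 22 mm across, 20 mm tall (128 to 148 mm above the tip). For lifting, holding and, if wanted, twisting the screw. When pushing a spoke with the fingertips, keep the gripper's body and knuckles clear of it.
- rest: Fixed wooden block 85 x 85 x 65 mm, origin under its centre, with a vertical 23 mm hole in its centre. The screw stands in it on its lugs, tip 10 mm above the bench, and lifts straight out (57 mm).
- boss_mouth (a point): Centre of the open top of the fixed steel boss, 120 mm above the bench, z up. Boss 50 mm across, 56 mm tall, on a blue plate 46 mm wide (top at 97 mm) along this point's y, with posts 32 mm across and 106 mm high at y = +-82 mm, over a slab 150 x 118 x 26 mm. Mouth 34 mm across, 6 mm deep; then the thread leaves 24 mm free for the shaft; 38 to 56 mm down a plain 23 mm guide hole.
- boss_thread (a point): Point on the boss axis 6 mm below the mouth: top of the thread. Right-hand, two starts, lead 16 mm a turn, start angles hidden. Screw set in rests on its lugs, tip 61 to 69 mm below the mouth by its yaw. If left free to rise, turning it backward lifts it 8 mm per half turn, up to 61, where it drops at once to 69 mm; this comes within half a turn and repeats each half turn.
- bridge: Fixed nut plate, boss and slab as one; origin on the bench under the boss axis. Turned forward (clockwise from above) after the drop the screw goes under the thread and sinks 16 mm a turn: tip 85 mm below the mouth after one turn. Play 2 mm up and down, 1 mm sideways; it may lean 2 or 3 degrees, and drop up to 30 degrees late. It does not sink unless turned; pushing a spoke takes 1 to 5 N.
- mallet: Bystander: mason's mallet with a cream round head 72 mm across and a wooden handle, lying down, 240 mm long; origin on the bench below the handle.
- chisel: Bystander: dark steel chisel lying flat, 173 mm long, 14 mm thick; origin on the underside.
- offcut: Bystander: yellow sandstone offcut 70 x 50 x 40 mm, origin under its centre.
Mind the look-alikes: they are no part of the job. What is meant by the handscrew is not green, purple or turquoise, and is the smaller of those in its own colour.

How it is judged:
By the outcome, as a careful person would: the job done as asked, in the order asked, and still so for the second after the job is handed in, while the arm keeps its last pose, push and grip.
It also fails if it takes over 72 s, if anything falls off the work surface, if the arm or the gripper's body presses on something with over 40 N, if the wrist force passes 120 N, or if a joint passes its speed limit or range.

### The arm

A 6-joint arm with a two-finger parallel gripper is mounted at the origin on the work surface. World frame = base frame: x ahead of the robot, y to its left, z up, the work surface at z = 0. Lengths are in m, angles in rad, forces in N, time in s.
With the tool pointing down it reaches from about 0.375 to 0.925 m from the base axis. Payload 5.7 kg.
Tool frame: the origin (TCP) lies midway between the tips of the shut fingers; the grasp point (between the pads) lies 19 mm behind it; z points along the fingers, y is the line along which they close (so a half turn about z gives the same grasp; the last joint's range is limited). The gripper opens to 88 mm and grips with 3 to 60 N. Pads are 20 mm wide; open, the fingers measure 115 mm over their backs; the gripper's body (75 mm by 178 mm) begins 61 mm behind the grasp point.
Start: joints at [1.129, 0.359, 1.51, -0, 1.272, -0.115], TCP at [0.193, 0.568, 0.223] pointing down, gripper open.
Joint ranges: [-2.97, 2.97], [-1.01, 2.36], [0.21, 2.38], [-0.96, 4.11], [0.2, 2.71], [-2.98, 2.98]. Speed limits (rad/s): [2.39, 2.39, 3.14, 3.14, 3.14, 3.14].

### API

Orientations are given as a unit quaternion [x, y, z, w].
In Python, from bench import move_ptp, servo_line, goto_joints, move_gripper, sleep, inverse_kinematics, capture, PlanningError, close_job, spot_in, silhouettes, current_clock, current_joint_pos, current_qvel, current_joint_torque, current_position, current_orientation, current_force, current_torque, current_finger_gap, current_grip_force gives the robot as it stands. Calls block until the motion is done:
- move_ptp(position, orientation): joint-space move of the TCP to a pose.
- servo_line(position, orientation=None, rate=0.15, contact_N=None): straight line of the TCP; orientation=None keeps the orientation; rate is the mean speed in m/s. With contact_N (N) it stops when the force on the tool has changed by that much, and returns True; else False.
- goto_joints(angles): joint-space move.
- move_gripper(opening): finger opening in m; the grip force is fixed at half the most; returns when the fingers have stopped.
- sleep(seconds).
- inverse_kinematics(position, orientation): joint angles nearest the present ones, or None.
- capture(name): name is "scene" or "top"; returns a dict with "image" (384x512x3 uint8, blue, green, red), "range_z" (384x512 float32, m along the optical axis (not along the pixel's ray), 0 where there is no reading), "intrinsics" (3x3 intrinsics, pixels), "R" (3x3) and "t" (3): a world point X has camera coordinates R X + t. Camera axes: x right, y down, z forward; pixel columns grow to the right and rows downward; lengths in m; the calibration is good to about 2 mm. A picture is of the moment at which its call begins.
A pose or a line that the arm cannot do raises PlanningError and nothing moves.
- close_job(): hands the job in; it is judged then, once.
Trained networks look in the newest picture that a camera, given by its name, has taken for a name from the list of things; names that differ only in an ending like _2 or _b are one class to them, and where a whole thing is asked for, a point or a joint stands for the part that bears it (a point fixed in the world has none). Each returns a list of dicts, best first, with "conf" (0 to 1); they miss things now and then, are a little off and sometimes report something else, mostly with a low value. They report only what shows in the picture. A call takes as long as a camera call. They do not tell look-alikes from the thing itself.
- spot_in(camera, query): "xy" ([column, row] in pixels, amid what is visible of it).
- silhouettes(camera, query): "region" (384x512 bool, what is visible of it) and "xy" ([column, row] in pixels, amid what is visible of it).
Readings, each from a call of its own:
- current_clock(): time.
- current_joint_pos(): joint angles.
- current_qvel(): joint speeds.
- current_joint_torque(): joint torques, N m.
- current_position(): TCP position.
- current_orientation(): TCP orientation.
- current_force(): force on the tool from outside, world axes, zero at the start.
- current_torque(): the same for the moment, N m.
- current_finger_gap(): finger opening in m.
- current_grip_force(): force on a finger pad.
Only numpy, scipy, OpenCV 4.12 (cv2) and the standard library are available. Lean on these libraries where they do the work, as an engineer would, in place of code of your own. Each camera call takes 0.05 s, during which the arm holds its last target. There are 200 camera calls.

## Working session

There is one attempt and no reset: what is moved stays moved. The work goes in short steps, each a Python script; the robot and the scene stay as the last script left them, time stands still between calls to the robot, and variables do not carry over. Pictures are saved under pics/ and viewed, at most 10 in all, crops included, and the job is handed in when it is done.

```bash
ls; mkdir -p pics
cat > h.py <<'E'
import numpy as np, cv2
from bench import *
def px2w(c,u,v,z=None):
    K,R,t=c["intrinsics"],c["R"],c["t"]
    if z is None:
        d=c["range_z"][int(round(v)),int(round(u))]; return R.T@(np.linalg.inv(K)@[u,v,1]*d-t)
    r=R.T@(np.linalg.inv(K)@[u,v,1]); o=-R.T@t
    return o+r*(z-o[2])/r[2]
def cloud(c):
    v,u=np.mgrid[:384,:512]; d=c["range_z"]
    P=np.stack([u*d,v*d,d],-1)@np.linalg.inv(c["intrinsics"]).T
    W=(P-c["t"])@c["R"]; W[d==0]=np.nan; return W
E
python3 - <<'E'
from h import *
ims=[]
for n in("top","scene"):
    c=capture(n); ims.append(c["image"]); W=cloud(c)
    print(n,"cam",-c["R"].T@c["t"])
    for q in("handscrew","rest","bridge","mallet","chisel","offcut","screw_post","boss_mouth"):
        for s in spot_in(n,q)[:4]:
            u,v=s["xy"]; print(q,round(s["conf"],2),np.round([u,v]),px2w(c,u,v).round(3))
cv2.imwrite("pics/a.png",ims[0]);cv2.imwrite("pics/b.png",ims[1])
E
```

```text
pics
top cam [ 0.47499325 -0.18263773  1.19813247]
handscrew 0.82 [322. 252.] [ 0.402 -0.366  0.194]
handscrew 0.64 [251. 185.] [ 0.585 -0.172  0.156]
handscrew 0.64 [236. 262.] [ 0.366 -0.131  0.145]
handscrew 0.61 [265. 122.] [ 0.782 -0.21   0.119]
rest 0.81 [246. 194.] [ 0.567 -0.153  0.066]
bridge 0.69 [134. 190.] [0.571 0.185 0.1  ]
mallet 0.86 [176. 133.] [0.758 0.073 0.061]
chisel 0.54 [193. 263.] [0.345 0.015 0.001]
chisel 0.28 [130. 193.] [0.561 0.188 0.118]
offcut 0.73 [325. 182.] [ 0.613 -0.404  0.041]
offcut 0.49 [136. 190.] [0.572 0.181 0.096]
screw_post 0.96 [413. 232.] [ 0.462 -0.61   0.201]
screw_post 0.65 [252. 189.] [ 0.574 -0.174  0.157]
screw_post 0.61 [268. 121.] [ 0.783 -0.218  0.128]
screw_post 0.59 [320. 253.] [ 0.4   -0.36   0.195]
boss_mouth 0.8 [130. 193.] [0.561 0.188 0.118]
scene cam [ 1.22193145 -0.84878021  0.85935209]
handscrew 0.96 [112. 244.] [ 0.486 -0.633  0.159]
handscrew 0.95 [178. 187.] [ 0.412 -0.361  0.152]
handscrew 0.88 [224. 157.] [ 0.371 -0.126  0.137]
handscrew 0.85 [302. 232.] [ 0.806 -0.224  0.117]
rest 0.87 [259. 212.] [ 0.618 -0.203  0.063]
rest 0.5 [320. 166.] [0.584 0.196 0.027]
bridge 0.88 [322. 163.] [0.63  0.134 0.093]
mallet 0.72 [343. 194.] [0.771 0.064 0.065]
mallet 0.22 [321. 165.] [0.629 0.127 0.089]
chisel 0.56 [249. 169.] [ 0.375 -0.001  0.017]
offcut 0.61 [217. 255.] [ 0.637 -0.411  0.043]
screw_post 0.91 [112. 241.] [ 0.487 -0.632  0.169]
screw_post 0.88 [264. 189.] [ 0.489 -0.04   0.   ]
screw_post 0.72 [176. 187.] [ 0.41  -0.368  0.157]
screw_post 0.61 [300. 232.] [ 0.802 -0.227  0.114]
boss_mouth 0.61 [321. 169.] [0.595 0.184 0.026]
```

View pics/a.png

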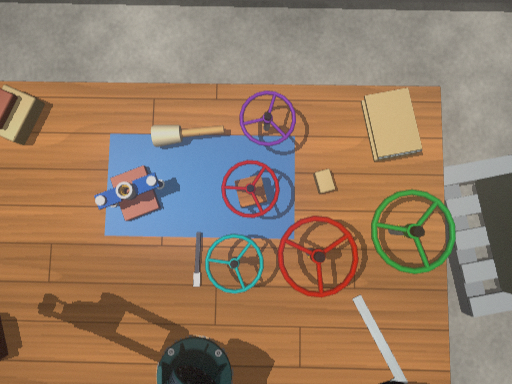

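View pics/b.png

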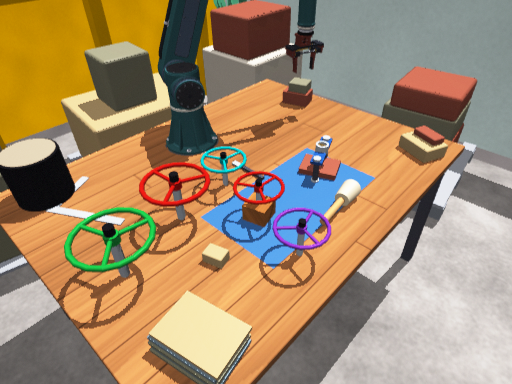

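The top view shows the small red wheel at (251,188), standing in its rest. The large red wheel at (318,256) is the look-alike, and the boss mouth is at about (125,190). Next I'll measure both.

```bash
cat >> h.py <<'E'
from scipy.optimize import least_squares
def cfit(P):
    f=lambda p:np.hypot(P[:,0]-p[0],P[:,1]-p[1])-p[2]
    return least_squares(f,[*np.median(P,0),.05],loss="soft_l1",f_scale=.003).x
def redmask(c):
    b,g,r=[c["image"][...,i].astype(int) for i in range(3)]
    return (r>110)&(g<70)&(b<70)
def wheel(c,near,rad=.13):
    W=cloud(c); d=np.hypot(W[...,0]-near[0],W[...,1]-near[1])
    m=redmask(c)&(d<rad)&(W[...,2]>.1)&(W[...,2]<.42)
    P=W[m]; ctr=np.median(P,0); 
    for _ in range(5):
        r=np.hypot(*(P-ctr)[:,:2].T); Q=P[(r>.06)&(r<.1)]; f=cfit(Q[:,:2]); ctr=np.array([f[0],f[1],np.median(Q[:,2])])
    r=np.hypot(*(P-ctr)[:,:2].T); S=P[(r>.025)&(r<.065)]
    a=np.arctan2(S[:,1]-ctr[1],S[:,0]-ctr[0])
    yaw=np.degrees(np.angle(np.mean(np.exp(3j*a)))/3)
    pm=(d<.03+rad*0)&(W[...,2]>ctr[2]+.015); 
    post=W[pm]
    return ctr,f[2],yaw,len(P),(np.median(post,0) if len(post) else None)
E
python3 - <<'E'
from h import *
for n in("top","scene"):
    c=capture(n); W=cloud(c)
    ctr,r,yaw,N,post=wheel(c,(.58,-.173)); print(n,"wheel",ctr.round(4),r.round(4),yaw.round(1),N,post)
    m=(abs(W[...,2]-.12)<.005)&(np.hypot(W[...,0]-.565,W[...,1]-.185)<.08)
    P=W[m]; print("boss",len(P),cfit(P[:,:2]).round(4),P.mean(0).round(4),P.min(0),P.max(0), cv2.minEnclosingCircle(P[:,:2].astype(np.float32)))
    m=(abs(W[...,2]-.106)<.006)&(np.hypot(W[...,0]-.565,W[...,1]-.185)<.12); P=W[m]
    print("plate/posts",P.mean(0),np.linalg.svd(P[:,:2]-P[:,:2].mean(0),full_matrices=False)[2][0])
print(current_clock(),current_joint_pos(),current_position(),current_orientation())
for s in(0,1):
    from scipy.spatial.transform import Rotation as Ro
    for a in range(-180,181,45):
        q=(Ro.from_euler('z',a,degrees=True)*Ro.from_quat([1,0,0,0])).as_quat()
        j=inverse_kinematics([[.583,-.172,.145],[.565,.185,.2]][s],q); print(s,a,None if j is None else np.round(j,2))
E
```

```text
top wheel [ 0.5785 -0.1677  0.1347] 0.0784 -32.2 543 [ 0.58014192 -0.1681503   0.15720625]
boss 134 [0.5714 0.2083 0.0215] [0.5705 0.208  0.1192] [0.54764862 0.1839526  0.11500287] [0.59590345 0.23445448 0.12423649] ((0.571744441986084, 0.2089216411113739), 0.02593470737338066)
plate/posts [0.57131677 0.20839572 0.1055847 ] [-0.37534838  0.92688381]
scene wheel [ 0.5835 -0.1689  0.1343] 0.0787 -33.7 450 [ 0.58446871 -0.16910502  0.15716217]
boss 65 [0.5736 0.2077 0.0217] [0.5742 0.208  0.1192] [0.54955839 0.18258131 0.1150149 ] [0.59888465 0.23791908 0.12351189] ((0.573326587677002, 0.21078625321388245), 0.029582051560282707)
plate/posts [0.57878666 0.19797064 0.10567042] [-0.36968085  0.9291588 ]
1.0 [ 1.12889979e+00  3.58777982e-01  1.51040528e+00  2.37447155e-05
  1.27250157e+00 -1.15074689e-01] [0.19259107 0.56821524 0.22263388] [ 1.62688073e-01  9.86677551e-01 -4.11959533e-05 -2.35811823e-05]
0 -180 [-0.4   0.45  1.58 -0.    1.12 -1.97]
0 -135 [-0.4   0.45  1.58 -0.    1.12 -2.76]
0 -90 [-0.4   0.45  1.58 -0.    1.12  2.74]
0 -45 [-0.4   0.45  1.58 -0.    1.12  1.96]
0 0 [-0.4   0.45  1.58 -0.    1.12  1.17]
0 45 [-0.4   0.45  1.58 -0.    1.12  0.38]
0 90 [-0.4   0.45  1.58 -0.    1.12 -0.4 ]
0 135 [-0.4   0.45  1.58 -0.    1.12 -1.19]
0 180 [-0.4   0.45  1.58 -0.    1.12 -1.97]
1 -180 [ 0.2   0.37  1.55 -0.    1.22 -1.37]
1 -135 [ 0.2   0.37  1.55 -0.    1.22 -2.16]
1 -90 [ 0.2   0.37  1.55 -0.    1.22 -2.94]
1 -45 [ 0.2   0.37  1.55 -0.    1.22  2.56]
1 0 [ 0.2   0.37  1.55 -0.    1.22  1.77]
1 45 [ 0.2   0.37  1.55 -0.    1.22  0.99]
1 90 [ 0.2   0.37  1.55 -0.    1.22  0.2 ]
1 135 [ 0.2   0.37  1.55 -0.    1.22 -0.59]
1 180 [ 0.2   0.37  1.55 -0.    1.22 -1.37]
```

```bash
cat >> h.py <<'E'
from scipy.spatial.transform import Rotation as Ro
def Q(a): return (Ro.from_euler('z',a,degrees=True)*Ro.from_quat([1,0,0,0])).as_quat()
def st(m=""): print(m,"t%.1f"%current_clock(),"p",current_position().round(4),"F",np.round(current_force(),1),"T",np.round(current_torque(),2),"gap %.4f"%current_finger_gap(),"grip %.1f"%current_grip_force(), "j6 %.2f"%current_joint_pos()[5])
E
python3 - <<'E'
from h import *
a=-57
x,y=.582,-.1685
move_ptp([x,y,.23],Q(a)); st("above")
move_gripper(.05)
print(servo_line([x,y,.1425],rate=.1,contact_N=6)); st("down")
move_gripper(.0); st("grip")
c=capture("top"); print(wheel(c,(.582,-.1685)))
print(servo_line([x,y,.17],rate=.08)); st("up1")
print(servo_line([x,y,.30],rate=.15)); st("up")
c=capture("top"); print(wheel(c,(x,y)));c2=capture("scene"); print(wheel(c2,(x,y)))
cv2.imwrite("pics/c.png",c2["image"])
E
```

```text
above t3.9 p [ 0.5822 -0.1678  0.23  ] F [ 0.6 -0.3 -0.3] T [ 0.02  0.09 -0.03] gap 0.0883 grip 0.0 j6 2.17
False
down t5.7 p [ 0.5826 -0.1687  0.1431] F [ 0.6 -0.4  0.5] T [0.09 0.11 0.05] gap 0.0498 grip 0.0 j6 2.17
grip t6.3 p [ 0.5819 -0.1686  0.1427] F [-2.4  0.2  1.3] T [-0.1   0.36 -0.02] gap 0.0212 grip 30.0 j6 2.17
(array([ 0.57834446, -0.16875043,  0.13508689]), np.float64(0.07867051886241995), np.float64(-33.63441958076723), 182, array([ 0.58084398, -0.16799327,  0.56406786]))
False
up1 t6.8 p [ 0.5819 -0.1684  0.17  ] F [-0.8  0.7 -5.2] T [ 0.04  0.1  -0.04] gap 0.0213 grip 30.0 j6 2.17
False
up t7.8 p [ 0.5812 -0.1682  0.2987] F [-0.2 -0.  -5.2] T [ 0.06  0.14 -0.02] gap 0.0212 grip 30.0 j6 2.17
(array([ 0.57812271, -0.16839324,  0.29062241]), np.float64(0.07902871434317958), np.float64(-33.45302856239386), 261, array([ 0.5803785 , -0.16783343,  0.72021021]))
(array([ 0.58434231, -0.16879237,  0.28976692]), np.float64(0.07842852663835045), np.float64(-33.468299938125995), 542, array([ 0.59411197, -0.1828852 ,  0.40726999]))
```

View pics/c.png

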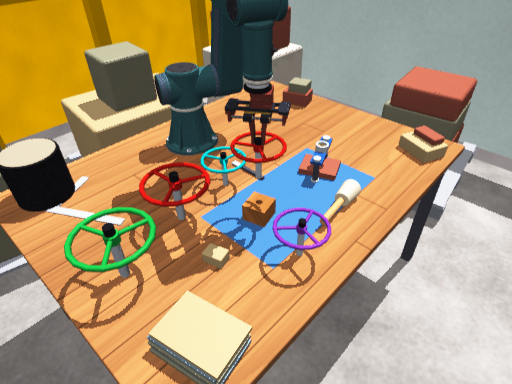

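The scene view shows the screw held upright at (258,148), clear of the empty rest at (258,208). On to the insertion.

Run:
```python
from h import *
a=-57
x,y=.5725,.2082
move_ptp([x,y,.30],Q(a)); sleep(.3); st("above")
for n in("top","scene"):
    c=capture(n); print(wheel(c,(x,y))[:3])
r=servo_line([x,y,.262],rate=.08,contact_N=6); st(f"mouth {r}")
if not r:
    for z in np.arange(.25,.178,-.006):
        r=servo_line([x,y,z],rate=.05,contact_N=8); st(f"{z:.3f} {r}")
        if r: break
```

```text
above t9.6 p [0.5728 0.2074 0.3   ] F [-0.1 -0.2 -5.2] T [ 0.06  0.13 -0.  ] gap 0.0214 grip 30.0 j6 2.80
(array([0.5702162 , 0.20778465, 0.29161756]), np.float64(0.07871049084181132), np.float64(-32.26716442265925))
(array([0.57608533, 0.20594721, 0.29109714]), np.float64(0.07841836628783566), np.float64(-33.592503830495176))
mouth False t10.4 p [0.5725 0.2083 0.2619] F [ 0.5 -0.3 -5.2] T [ 0.03  0.1  -0.02] gap 0.0213 grip 30.0 j6 2.80
0.250 False t10.8 p [0.5722 0.2081 0.2496] F [ 0.1  0.2 -5. ] T [0.02 0.08 0.  ] gap 0.0209 grip 30.0 j6 2.80
0.244 False t11.0 p [0.5722 0.2081 0.2436] F [-0.4 -0.1 -5.3] T [0.03 0.05 0.01] gap 0.0216 grip 30.0 j6 2.80
0.238 False t11.3 p [0.5721 0.2081 0.2375] F [ 0.1 -0.2 -5.7] T [0.04 0.1  0.05] gap 0.0214 grip 30.0 j6 2.80
0.232 False t11.6 p [0.5721 0.2081 0.2315] F [ 0.   0.  -5.5] T [ 0.01  0.08 -0.03] gap 0.0213 grip 30.0 j6 2.80
0.226 False t11.8 p [0.5722 0.2081 0.2255] F [ 0.8  0.2 -5.3] T [0.03 0.09 0.  ] gap 0.0208 grip 30.0 j6 2.80
0.220 False t12.1 p [0.5721 0.2081 0.2195] F [ 0.1  0.7 -4.5] T [ 0.05  0.12 -0.02] gap 0.0213 grip 30.0 j6 2.80
0.214 False t12.3 p [0.5721 0.2081 0.2135] F [-1.3 -0.2 -5.5] T [-0.02  0.05 -0.01] gap 0.0212 grip 30.0 j6 2.80
0.208 False t12.6 p [0.5721 0.2081 0.2075] F [-0.3  0.3 -4.6] T [ 0.04  0.18 -0.  ] gap 0.0211 grip 30.0 j6 2.80
0.202 False t12.9 p [0.5721 0.2081 0.2015] F [-0.6 -0.2 -6. ] T [ 0.08  0.1  -0.02] gap 0.0214 grip 30.0 j6 2.80
0.196 False t13.2 p [0.5722 0.2081 0.1955] F [-0.8  0.5 -5.4] T [0.09 0.11 0.01] gap 0.0213 grip 30.0 j6 2.80
0.190 True t13.4 p [0.5735 0.2084 0.191 ] F [-0.7 -0.2  4.9] T [0.05 0.26 0.  ] gap 0.0209 grip 30.0 j6 2.80
```

Run:
```python
from h import *
a=-57; x,y=.5722,.2081
zc=current_position()[2]
while a<-57+235:
    a+=14
    servo_line([x,y,zc+.0016],Q(a),rate=.02)
    r=servo_line([x,y,zc-.010],Q(a),rate=.025,contact_N=5)
    z=current_position()[2]; st(f"a={a} {r}")
    if z<zc-.0045: print("DROP");break
    zc=z
c=capture("top"); print(wheel(c,(x,y))[:3])
```

```text
a=-43 True t14.2 p [0.5725 0.2082 0.1836] F [-0.2  0.3  3.8] T [0.07 0.07 0.01] gap 0.0213 grip 30.0 j6 2.56
DROP
(array([0.56917842, 0.20754936, 0.17570221]), np.float64(0.0785160045032), np.float64(-17.644329605447115))
```

```bash
cat >> h.py <<'E'
X,Y=.5723,.2081
def fwd(a,z,total,step=20):
    done=0
    while done<total-1e-6:
        s=min(step,total-done); a-=s; done+=s; z-=.016*s/360
        servo_line([X,Y,z],Q(a),rate=.0016)
        F=current_force()
        if F[2]>3: z+=.0003
        if F[2]<-12: z-=.0003
        if np.linalg.norm(F)>30: st("HIGH");break
        print(a,current_position()[2].round(4),F.round(1),round(float(current_torque()[2]),2),end=" | ")
    print();return a,z
E
python3 - <<'E'
from h import *
z=current_position()[2]
move_gripper(.036); sleep(.3); st("rel")
c=capture("top"); print(wheel(c,(X,Y))[:3])
j=current_joint_pos(); j[5]-=np.pi; goto_joints(j)
servo_line([X,Y,z],Q(137),rate=.02)
move_gripper(0); st("grip")
c=capture("top"); print(wheel(c,(X,Y))[:3])
a,z=fwd(137,z,100); st()
c=capture("top"); w=wheel(c,(X,Y)); print(w[:3],w[0][2]-.005-.12-.12)
cv2.imwrite("pics/d.png",cv2.resize(c["image"][130:250,70:190],None,fx=4,fy=4))
print(a,z)
E
```

```text
rel t15.0 p [0.5711 0.2079 0.1824] F [0.4 0.2 0.3] T [0.05 0.17 0.  ] gap 0.0358 grip 0.0 j6 2.56
(array([0.56889888, 0.20754445, 0.17561152]), np.float64(0.07867073315764962), np.float64(-17.90078618855528))
grip t18.3 p [0.5722 0.208  0.1836] F [-0.5 -0.3  0. ] T [-0.09  0.06  0.01] gap 0.0213 grip 30.0 j6 -0.58
(array([0.56886214, 0.20780553, 0.17563973]), np.float64(0.07865552803756547), np.float64(-18.727611620236775))
117 0.1827 [-1.3 -0.1  0.5] -0.01 | 97 0.1818 [-3.   0.   2.8] -0.03 | 77 0.1809 [-3.8  0.1  4.8] 0.01 | 57 0.1801 [-5.2  3.   3.3] 0.01 | 37 0.1793 [-4.3  2.9  1.1] 0.0 | 
 t20.9 p [0.5718 0.2085 0.1793] F [-4.3  2.9  1.1] T [0.64 1.16 0.  ] gap 0.0209 grip 30.1 j6 1.16
(array([0.57386029, 0.20800027, 0.17259268]), np.float64(0.0790590793996163), np.float64(1.228522370457392)) -0.07240732100077985
37 0.17974864554324554
```

View pics/d.png

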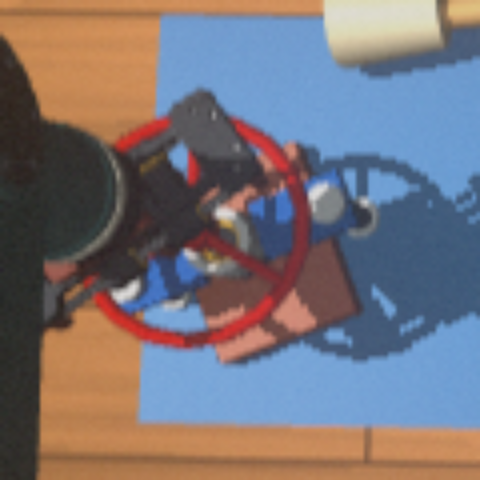

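The crop shows the wheel around the boss at about (200,230), turned 100° with the spokes where they should be, so it hasn't slipped. I'll carry on.

Run:
```python
from h import *
a,z=fwd(37,.1797,90); st()
c=capture("top"); w=wheel(c,(X,Y)); print(w[:3],w[0][2]-.245)
move_gripper(.036); sleep(.3); st("rel")
c=capture("top"); w=wheel(c,(X,Y)); print(w[:3],w[0][2]-.245)
c=capture("scene"); w=wheel(c,(X,Y)); print(w[:3],w[0][2]-.245)
j=current_joint_pos(); j[5]-=np.radians(185); goto_joints(j)
servo_line([X,Y,z],Q(a+185),rate=.02)
move_gripper(0); st("grip"); print(a+185,z)
c=capture("top"); w=wheel(c,(X,Y)); print(w[:3],w[0][2]-.245)
```

```text
17 0.1785 [-3.1  3.1 -0.9] -0.01 | -3 0.1777 [-3.   2.3 -2.7] -0.07 | -23 0.1769 [-3.1  3.2 -2.7] -0.03 | -43 0.1759 [-3.5  1.7 -3.3] -0.04 | -53 0.1755 [-3.1  0.9 -4.2] -0.03 | 
 t23.2 p [0.5719 0.2078 0.1755] F [-3.1  0.9 -4.2] T [ 0.35  0.94 -0.03] gap 0.0210 grip 30.0 j6 2.73
(array([0.57253193, 0.20392449, 0.16557227]), np.float64(0.07897359279279534), np.float64(30.726608178910528)) -0.07942773160871838
rel t24.1 p [0.5723 0.2081 0.1757] F [-0.1  0.4 -0.5] T [0.03 0.1  0.01] gap 0.0358 grip 0.0 j6 2.73
(array([0.57265295, 0.20429889, 0.16542752]), np.float64(0.07894600344453119), np.float64(30.027869184945448)) -0.07957248016964177
(array([0.57802823, 0.2031587 , 0.16600547]), np.float64(0.0786994953888734), np.float64(31.62849857200537)) -0.07899452595278356
grip t27.5 p [0.5723 0.2081 0.1757] F [-0.3 -0.6 -0.1] T [-0.06 -0.01  0.02] gap 0.0215 grip 30.0 j6 -0.50
132 0.17570000000000002
(array([0.57277762, 0.20419904, 0.16561751]), np.float64(0.07877749026660678), np.float64(30.008048884606566)) -0.07938248735745351
```

Run:
```python
from h import *
a,z=fwd(132,.1757,176); st()
sleep(.5)
for n in("top","scene"):
    c=capture(n); w=wheel(c,(X,Y)); print(w[:3],w[0][2]-.245)
st(); print(a,z)
cv2.imwrite("pics/e.png",c["image"])
```

```text
112 0.1747 [-1.6 -0.9  0.8] -0.09 | 92 0.1739 [-3.6 -0.2  2.9] -0.09 | 72 0.173 [-4.9  1.5  4.7] -0.01 | 52 0.1722 [-5.   1.9  1.4] 0.01 | 32 0.1715 [-3.3  2.8  1.1] -0.03 | 12 0.1707 [-2.8  2.5  1.2] -0.03 | -8 0.1698 [-1.   2.1  1. ] -0.02 | -28 0.1689 [-0.7  1.5 -0.2] -0.04 | -44 0.1681 [-2.5 -0.2  0.9] -0.08 | 
 t32.0 p [0.572  0.2079 0.1681] F [-2.5 -0.2  0.9] T [ 0.16  0.77 -0.08] gap 0.0214 grip 30.0 j6 2.57
(array([0.56961326, 0.20763122, 0.15919613]), np.float64(0.0786358215901209), np.float64(-21.92239694454797)) -0.08580386779429108
(array([0.57510435, 0.20658693, 0.15912487]), np.float64(0.07857507088743083), np.float64(-21.184622233814054)) -0.08587512796364474
 t32.6 p [0.5722 0.208  0.1681] F [-2.2 -0.1  0.1] T [ 0.02  0.8  -0.1 ] gap 0.0211 grip 30.0 j6 2.57
-44 0.16817777777777781
```

View pics/e.png

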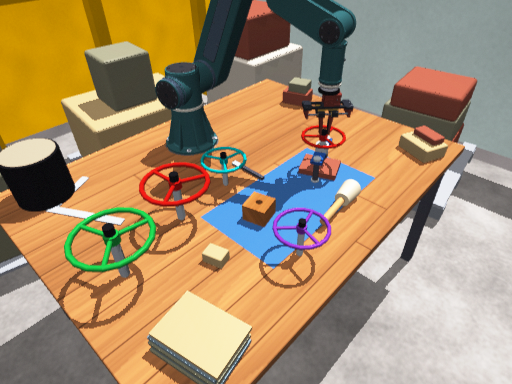

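The scene view shows the screw upright in the boss at (323,137), still gripped, with the tip about 85.8 mm below the mouth (target 85). The mallet, chisel and offcut haven't moved.

```bash
python3 -c "
from bench import *
print(close_job())"
```

```text
the job is handed in; nothing more can be done
None
```

The job is handed in: the red screw dropped into the thread after about 14° of backward turn, then went forward one turn (about 360°), and it stands upright with the fingers still gripping it, tip about 86 mm below the mouth, at about 33 s of the 72 s.

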